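# Collect the saw pieces that match the sample in the vise

## Robot

A 6-joint arm with a two-finger parallel gripper is mounted at the origin on the work surface. World frame = base frame: x ahead of the robot, y to its left, z up, the work surface at z = 0. Lengths are in mm, angles in rad, forces in N, time in s.
With the tool pointing down it reaches from about 275 to 750 mm from the base axis. Payload 10.2 kg.
Tool frame: the origin (TCP) lies at the very end of the fingers, on their centre line; the grasp point (between the pads) lies 19 mm behind it (ctrl.grip_depth is the distance from the TCP to the grasp point, in mm); z points along the fingers, x is the direction in which the jaws open and shut, and the axes are right-handed (so a half turn about z gives the same grasp; the last joint's range is limited). The gripper opens to 85 mm and grips with 20 to 120 N. Pads are 22 mm wide; open, the fingers measure 114 mm over their backs; the gripper's body (76 mm by 85 mm) begins 54 mm behind the grasp point. The pads swing forward as they close: fully open they stand 13 mm farther back than shut.
Start: joints at [-1.388, 0.313, 1.498, -0, 1.331, -0.223], TCP at [207.234, -482.374, 198.994] pointing down, gripper open.
Joint ranges: [-2.94, 2.94], [-0.97, 2.17], [0.19, 2.56], [-1.23, 4.37], [0.02, 3.11], [-2.88, 2.88]. Speed limits (rad/s): [2.39, 2.39, 3.01, 3.14, 3.14, 3.14].

## Interface

Orientations are given as a unit quaternion [w, x, y, z].
In Python, from rig import ctrl gives the robot as it stands.
- The arm moves only by the tool play_rows, never from a script. Its argument "motion" is a list of rows, each a list of 2 entries, a list of its own where there are three numbers: the shift along the tool's x, y, z in mm, then the turn, a rotation vector about the tool's x, y, z in degrees. A call has 1 to 20 rows; each row shifts and turns the commanded pose from where the row before left it, along the tool's axes as they then stand; what a row does not reach is not made up. A row lasts 1/12 s, in which the tool goes at most 41.7 mm and 7.16 degrees, less where a joint would pass 70% of its speed; a pose out of reach is approached as far as the arm can. A call with a gripper value outside its range is refused whole. "fingers" is the finger opening in mm, from 0 to 85.4, set as the call begins (left out, the last holds). The fingers move at their own pace and stop on an object; "squeeze" is the grip in N (left out, the last holds). Time passes only in rows, so rows that do not move let the fingers close. It gives the time, the measured TCP pose, the force and the opening at its end, in the units of the state.
- ctrl.sense(): the state, without advancing time (a new reading comes with each control period).
- ctrl.capture(name): name is "scene" or "side" or "wrist"; returns the picture (480x640x3 uint8, red, green, blue); there is no depth.
- ctrl.get_calibration(name): a dict with "K" (3x3 intrinsics, pixels), "R" (3x3) and "t" (3): a world point X has camera coordinates R X + t; the wrist camera has in their place "tool_from_camera" (4x4, takes a point from camera to tool coordinates, whose origin is the TCP and whose axes are the tool frame's). Camera axes: x right, y down, z forward; pixel columns grow to the right and rows downward; lengths in mm; the calibration is good to about 2 mm. A picture is of the moment at which its call begins: read the wrist's pose just before it. get_calibration takes no time and is no camera call.
- ctrl.finish_job(): hands the job in, once; it reports no verdict.
Trained networks look in the newest picture that a camera, given by its name, has taken for a name from the list of things; names that differ only in an ending like _2 or _b are one class to them, and where a whole thing is asked for, a point or a joint stands for the part that bears it (a point fixed in the world has none). Each returns a list of dicts, best first, with "p" (0 to 1); they miss things now and then, are a little off and sometimes report something else, mostly with a low value. They report only what shows in the picture. A call takes as long as a camera call. They do not tell look-alikes from the thing itself.
- ctrl.spot_in(camera, name): "position" ([column, row] as shares, 0 to 1, of the picture: columns of its width, rows of its height, amid what is visible of it).
The state is a dict: "time_s": time; "joints": joint angles; "dq": joint speeds; "tau": joint torques, N m; "eef_pos": TCP position; "ee_rot": TCP orientation; "force": force on the tool from outside, world axes, zero at the start; "wrist_torque": the same for the moment, N m; "grip_width": opening from 0.0 (shut) to 1.0 (fully open).
Only numpy, scipy, OpenCV 4.12 (cv2) and the standard library are available. Lean on these libraries where they do the work, as an engineer would, in place of code of your own. Each camera call takes 0.05 s, during which the arm holds its last target. There are 200 camera calls.

## Task

Two square tubes and two U-channels lie mixed in the saw's catch tray, and the sample lying between the jaws of the vise shows which of the two is wanted. Put both pieces of that kind from the tray, and that sample too, into the tote, each lying flat on its floor and none on top of another; leave the other kind in the tray and the other sample where it lies on the wooden block. With all three in the tote, then swing the saw's restart lever fully over, away from the robot; do not disturb the hammer, the can or the mug.

Things in the scene. Friction and masses are not known exactly. Their poses are not given: they have to be found in the camera images.
- tray: fixed green-painted sheet-metal catch tray of the saw, open-topped, 320 x 280 x 32 mm outside (x, y, z), wall and floor 4 mm, a chute rising from its +y side to about 120 mm height, 250 mm away; origin under its centre. Two tubes and two channels lie in it mixed, two by two, long sides roughly along its x
- tray_floor (a point): centre of the tray's inner floor, 4 mm above its underside; axes of the tray
- tote: fixed grey plastic tote, open-topped, 200 x 320 x 68 mm outside (x, y, z), wall and floor 5 mm, with a rim; empty at the start; origin under its centre
- tote_floor (a point): centre of the tote's inner floor (190 x 310 mm inside), 5 mm above its underside; axes of the tote
- vise: fixed low grey machine vise, 200 x 100 mm (x, y); flat bed 50 mm high, two jaws standing 28 mm above the bed, 130 mm apart along x, at the ends of the sample that lies loose between them; the sides (y) are free; screw and cross bar towards -x; origin under its centre
- block: fixed plain wooden block, 120 x 110 x 50 mm (x, y, z), beyond the vise; the other sample lies on it; origin under its centre
- tube1: piece of bare steel square tube, 110 mm long along its x axis, 36 mm wide (y) and 36 mm high (z), open at both ends, wall 4 mm, lying in the tray; origin at the centre of its underside
- tube2: piece of bare steel square tube, 110 mm long along its x axis, 36 mm wide (y) and 36 mm high (z), open at both ends, wall 4 mm, lying in the tray; origin at the centre of its underside
- channel1: piece of bare steel U-channel, 110 mm long along its x axis, 46 mm wide (y) and 28 mm high (z), the open side of the U up, walls 5 mm; grip it across its outer faces, lying in the tray; origin at the centre of its underside
- channel2: piece of bare steel U-channel, 110 mm long along its x axis, 46 mm wide (y) and 28 mm high (z), the open side of the U up, walls 5 mm; grip it across its outer faces, lying in the tray; origin at the centre of its underside
- tube_sample: piece of bare steel square tube, 110 mm long along its x axis, 36 mm wide (y) and 36 mm high (z), open at both ends, wall 4 mm, loose, lying either in the vise or on the wooden block; origin at the centre of its underside
- channel_sample: piece of bare steel U-channel, 110 mm long along its x axis, 46 mm wide (y) and 28 mm high (z), the open side of the U up, walls 5 mm; grip it across its outer faces, loose, lying either in the vise or on the wooden block; origin at the centre of its underside
- tube1_mid (a point): middle of tube1, 18 mm above its underside
- tube2_mid (a point): middle of tube2, 18 mm above its underside
- tube_sample_mid (a point): middle of tube_sample, 18 mm above its underside
- channel1_mid (a point): middle of channel1, 14 mm above its underside
- channel2_mid (a point): middle of channel2, 14 mm above its underside
- channel_sample_mid (a point): middle of channel_sample, 14 mm above its underside
- lever (a joint): angle of the saw's restart lever (rad): 0 = leaning towards the robot (-x), 0.5 = upright, 1.0 = fully over, leaning away from the robot (+x) against its stop; it turns with light friction and stays where it is left
- lever_tip (a point): tip of the black 80 mm lever, which stands on a small grey switch block beyond the tote, beside the wooden block; the lever turns about a y axis 22 mm above the bench, under its middle position; round knob 26 mm across, centred on this point
- hammer: a hammer lying on the bench to the right of the tote, its handle towards the robot, a bystander; origin under its middle
- can: a closed steel can, 80 mm across and 110 mm high, standing beyond the tote, a bystander; origin at the centre of its underside
- mug: a white mug, 80 mm across and 90 mm high, standing beyond the tray, a bystander; origin at the centre of its underside
Mind the look-alikes: they are no part of the job. Leave any black look-alike of the channel2 alone.

How it is judged (in metres and radians):
On the way, in this order (a step that is already met when the one before it is completed fails the run):
1. the wanted sample and both matching pieces lie flat in the tote, the other kind still in the tray, the other sample on its block (((horizontal distance between channel_sample and block below 0.05 m and distance of channel_sample from where it was at the start of the episode below 0.03 m and (x of tube1_mid in the frame of tote_floor between -0.095 and 0.095 m and y of tube1_mid in the frame of tote_floor between -0.155 and 0.155 m and z of tube1_mid in the frame of tote_floor between 0 and 0.032 m and angle between tube1's own x axis and vertical between 1.42 and 1.72 rad) and (x of tube2_mid in the frame of tote_floor between -0.095 and 0.095 m and y of tube2_mid in the frame of tote_floor between -0.155 and 0.155 m and z of tube2_mid in the frame of tote_floor between 0 and 0.032 m and angle between tube2's own x axis and vertical between 1.42 and 1.72 rad) and (x of tube_sample_mid in the frame of tote_floor between -0.095 and 0.095 m and y of tube_sample_mid in the frame of tote_floor between -0.155 and 0.155 m and z of tube_sample_mid in the frame of tote_floor between 0 and 0.032 m and angle between tube_sample's own x axis and vertical between 1.42 and 1.72 rad) and (x of channel1_mid in the frame of tray_floor between -0.155 and 0.155 m and y of channel1_mid in the frame of tray_floor between -0.135 and 0.135 m and z of channel1_mid in the frame of tray_floor below 0.06 m) and (x of channel2_mid in the frame of tray_floor between -0.155 and 0.155 m and y of channel2_mid in the frame of tray_floor between -0.135 and 0.135 m and z of channel2_mid in the frame of tray_floor below 0.06 m)) or (horizontal distance between tube_sample and block below 0.05 m and distance of tube_sample from where it was at the start of the episode below 0.03 m and (x of channel1_mid in the frame of tote_floor between -0.095 and 0.095 m and y of channel1_mid in the frame of tote_floor between -0.155 and 0.155 m and z of channel1_mid in the frame of tote_floor between 0 and 0.032 m and angle between channel1's own x axis and vertical between 1.42 and 1.72 rad) and (x of channel2_mid in the frame of tote_floor between -0.095 and 0.095 m and y of channel2_mid in the frame of tote_floor between -0.155 and 0.155 m and z of channel2_mid in the frame of tote_floor between 0 and 0.032 m and angle between channel2's own x axis and vertical between 1.42 and 1.72 rad) and (x of channel_sample_mid in the frame of tote_floor between -0.095 and 0.095 m and y of channel_sample_mid in the frame of tote_floor between -0.155 and 0.155 m and z of channel_sample_mid in the frame of tote_floor between 0 and 0.032 m and angle between channel_sample's own x axis and vertical between 1.42 and 1.72 rad) and (x of tube1_mid in the frame of tray_floor between -0.155 and 0.155 m and y of tube1_mid in the frame of tray_floor between -0.135 and 0.135 m and z of tube1_mid in the frame of tray_floor below 0.06 m) and (x of tube2_mid in the frame of tray_floor between -0.155 and 0.155 m and y of tube2_mid in the frame of tray_floor between -0.135 and 0.135 m and z of tube2_mid in the frame of tray_floor below 0.06 m)))), for 0.2 s.
2. the lever is swung fully over (value of joint lever above 0.85 rad), for 0.1 s.
At the end, for the whole second after the job is handed in: The vise's sample and both matching pieces rest in the tote, level within 0.15 rad, middles under 32 mm above its floor (none piled); the other two pieces are in the tray; the other sample is on the block, within 30 mm of its start; lever past 0.85 rad; bystanders moved under 30 mm (((horizontal distance between channel_sample and block below 0.05 m and distance of channel_sample from where it was at the start of the episode below 0.03 m and (x of tube1_mid in the frame of tote_floor between -0.095 and 0.095 m and y of tube1_mid in the frame of tote_floor between -0.155 and 0.155 m and z of tube1_mid in the frame of tote_floor between 0 and 0.032 m and angle between tube1's own x axis and vertical between 1.42 and 1.72 rad) and (x of tube2_mid in the frame of tote_floor between -0.095 and 0.095 m and y of tube2_mid in the frame of tote_floor between -0.155 and 0.155 m and z of tube2_mid in the frame of tote_floor between 0 and 0.032 m and angle between tube2's own x axis and vertical between 1.42 and 1.72 rad) and (x of tube_sample_mid in the frame of tote_floor between -0.095 and 0.095 m and y of tube_sample_mid in the frame of tote_floor between -0.155 and 0.155 m and z of tube_sample_mid in the frame of tote_floor between 0 and 0.032 m and angle between tube_sample's own x axis and vertical between 1.42 and 1.72 rad) and (x of channel1_mid in the frame of tray_floor between -0.155 and 0.155 m and y of channel1_mid in the frame of tray_floor between -0.135 and 0.135 m and z of channel1_mid in the frame of tray_floor below 0.06 m) and (x of channel2_mid in the frame of tray_floor between -0.155 and 0.155 m and y of channel2_mid in the frame of tray_floor between -0.135 and 0.135 m and z of channel2_mid in the frame of tray_floor below 0.06 m)) or (horizontal distance between tube_sample and block below 0.05 m and distance of tube_sample from where it was at the start of the episode below 0.03 m and (x of channel1_mid in the frame of tote_floor between -0.095 and 0.095 m and y of channel1_mid in the frame of tote_floor between -0.155 and 0.155 m and z of channel1_mid in the frame of tote_floor between 0 and 0.032 m and angle between channel1's own x axis and vertical between 1.42 and 1.72 rad) and (x of channel2_mid in the frame of tote_floor between -0.095 and 0.095 m and y of channel2_mid in the frame of tote_floor between -0.155 and 0.155 m and z of channel2_mid in the frame of tote_floor between 0 and 0.032 m and angle between channel2's own x axis and vertical between 1.42 and 1.72 rad) and (x of channel_sample_mid in the frame of tote_floor between -0.095 and 0.095 m and y of channel_sample_mid in the frame of tote_floor between -0.155 and 0.155 m and z of channel_sample_mid in the frame of tote_floor between 0 and 0.032 m and angle between channel_sample's own x axis and vertical between 1.42 and 1.72 rad) and (x of tube1_mid in the frame of tray_floor between -0.155 and 0.155 m and y of tube1_mid in the frame of tray_floor between -0.135 and 0.135 m and z of tube1_mid in the frame of tray_floor below 0.06 m) and (x of tube2_mid in the frame of tray_floor between -0.155 and 0.155 m and y of tube2_mid in the frame of tray_floor between -0.135 and 0.135 m and z of tube2_mid in the frame of tray_floor below 0.06 m))) and value of joint lever above 0.85 rad); the robot touches nothing.
It fails at once if the hammer is moved more than 30 mm (distance of hammer from where it was at the start of the episode above 0.03 m).
It fails at once if the can is moved more than 30 mm (distance of can from where it was at the start of the episode above 0.03 m).
It fails at once if the mug is moved more than 30 mm (distance of mug from where it was at the start of the episode above 0.03 m).
It also fails if it takes over 72 s, if anything falls off the work surface, if the arm or the gripper's body presses on something with over 40 N, if the wrist force passes 120 N, or if a joint passes its speed limit or range.

## Working session

There is one attempt and no reset: what is moved stays moved. The work goes in short steps, Python scripts to look and compute and a tool call to move; the robot and the scene stay as the last step left them, time stands still between calls to the robot, and variables do not carry over. Pictures are saved under pics/ and viewed, about 8 in all and at most 12, crops included, and the job is handed in when it is done.

Besides the shell and the picture viewer there is one more tool, called after "Call:" as name([rows], argument=value, ...), one row to a line, values as JSON. play_rows: Moves the arm, as the interface text tells. Its arguments: {"type":"object","properties":{"motion":{"type":"array"},"fingers":{"type":"number"},"squeeze":{"type":"number"}},"required":["motion"]}

```bash
ls; mkdir -p pics; cat > h.py <<'E'
import numpy as np,cv2
from rig import ctrl
from scipy.spatial.transform import Rotation as Ro
def save(cam,f):
    s=ctrl.sense(); im=ctrl.capture(cam); cv2.imwrite('pics/'+f,im[:,:,::-1]); return s,im
def ray(cam,uv,s=None):
    c=ctrl.get_calibration(cam);K=np.array(c['K'])
    d=np.linalg.inv(K)@np.array([uv[0],uv[1],1.])
    if cam=='wrist':
        T=np.array(c['tool_from_camera']);q=s['ee_rot'];R=Ro.from_quat([q[1],q[2],q[3],q[0]]).as_matrix()
        return np.array(s['eef_pos'])+R@T[:3,3],R@T[:3,:3]@d
    R=np.array(c['R']);t=np.array(c['t']);return -R.T@t,R.T@d
def at(cam,uv,z,s=None):
    o,d=ray(cam,uv,s);return (o+d*(z-o[2])/d[2]).round(1)
E
python3 - <<'E'
from h import *
for c in ['scene','side']:
    s,im=save(c,c+'0.png')
    for n,z in dict(tray=10,tote=30,vise=50,block=50,tube1=36,channel1=28,tube_sample=80,channel_sample=80,lever_tip=90,hammer=15,can=55,mug=45).items():
        for r in ctrl.spot_in(c,n):
            uv=np.array(r['position'])*[640,480]; print(c,n,round(r['p'],2),uv.round(),at(c,uv,z))
print(s)
E
```

```text
pics
scene tray 0.91 [439. 165.] [484.1 476.1  10. ]
scene tray 0.51 [329. 211.] [428.5  46.3  10. ]
scene tray 0.25 [393. 172.] [415.3 336.3  10. ]
scene tote 0.61 [238. 282.] [ 505.6 -318.    30. ]
scene vise 0.6 [326. 224.] [503.6 -38.5  50. ]
scene vise 0.18 [397. 172.] [462.7 291.4  50. ]
scene block 0.78 [401. 266.] [738.9 -31.3  50. ]
scene tube1 0.9 [397. 173.] [452.4 306.9  36. ]
scene tube1 0.82 [417. 205.] [597.7 211.1  36. ]
scene tube1 0.39 [235. 282.] [ 507.4 -325.2   36. ]
scene tube1 0.18 [377. 186.] [460.5 205.2  36. ]
scene channel1 0.92 [374. 190.] [459.5 197.2  28. ]
scene channel1 0.74 [498. 221.] [784.4 314.8  28. ]
scene channel1 0.64 [441. 190.] [592.7 332.   28. ]
scene channel1 0.62 [460. 235.] [749.6 191.4  28. ]
scene tube_sample 0.94 [403. 244.] [712.9   3.1  80. ]
scene tube_sample 0.59 [331. 210.] [500.8 -19.4  80. ]
scene channel_sample 0.84 [329. 209.] [491.2 -16.6  80. ]
scene lever_tip 0.75 [339. 265.] [ 669.9 -163.9   90. ]
scene lever_tip 0.59 [129. 356.] [ 584.5 -609.5   90. ]
scene hammer 0.64 [128. 358.] [ 519.  -595.5   15. ]
scene hammer 0.51
[... 1395 characters left out ...]
2.] [761.  164.6  45. ]
{'time_s': 0.65, 'joints': array([-1.38839607e+00,  3.12885046e-01,  1.49765926e+00, -6.88201297e-06,
        1.33099938e+00, -2.23377956e-01]), 'dq': array([-0.00108539, -0.00245637,  0.00147012, -0.00052616,  0.00180408,
       -0.00080176]), 'tau': array([ 1.59370255e-03, -4.12070704e+01, -2.59851748e+01, -6.51029131e-05,
        4.60862957e-04, -9.08412630e-06]), 'eef_pos': array([ 207.23704661, -482.3909132 ,  199.01718346]), 'ee_rot': array([ 1.99760448e-05,  8.35085444e-01, -5.50120261e-01,  1.45406435e-05]), 'force': array([ 0.30540568, -0.60277594, -0.40173311]), 'wrist_torque': array([ 0.04715459, -0.04840369,  0.00435646]), 'grip_width': 0.9977602790569727}
```

View pics/scene0.png

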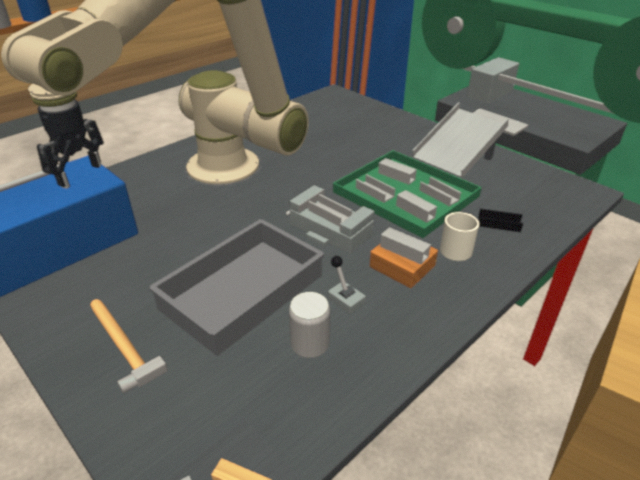

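View pics/side0.png

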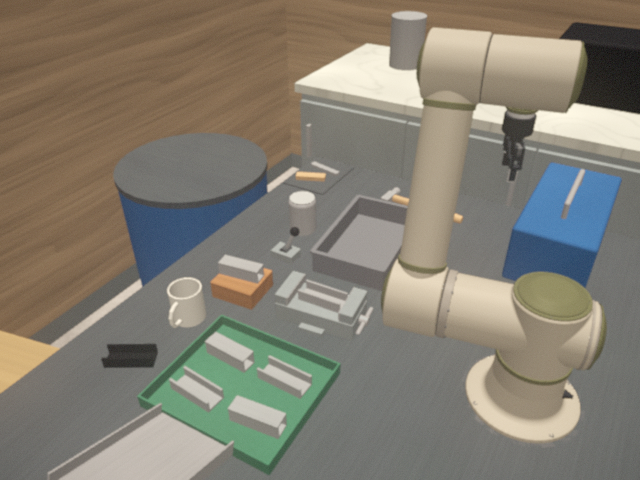

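```bash
python3 - <<'E'
from h import *
a=cv2.imread('pics/scene0.png')[140:270,280:480];b=cv2.imread('pics/side0.png')[250:450,130:380]
a=cv2.resize(a,(400,260),interpolation=2);b=cv2.resize(b,(400,320),interpolation=2)
a=cv2.resize(cv2.imread('pics/scene0.png')[175:260,280:440],(790,290)[:1]+(290,),interpolation=2) if 0 else a
v=cv2.resize(cv2.imread('pics/scene0.png')[175:245,280:380],(390,273),interpolation=2)
w=cv2.resize(cv2.imread('pics/side0.png')[260:340,265:375],(390,284),interpolation=2)
c=np.zeros((590,800,3),np.uint8);c[:260,:400]=a;c[265:585,:400]=b;c[:273,405:795]=v;c[280:564,405:795]=w
cv2.imwrite('pics/crop.png',c)
cal=ctrl.get_calibration('wrist');print(cal['tool_from_camera'],cal['K'])
def tri(u1,u2):
    o1,d1=ray('scene',u1);o2,d2=ray('side',u2)
    A=np.stack([d1,-d2],1);k=np.linalg.lstsq(A,o2-o1,rcond=None)[0];return ((o1+d1*k[0]+o2+d2*k[1])/2).round(), np.linalg.norm(o1+d1*k[0]-o2-d2*k[1]).round(1)
for n,p in dict(chA=((374,190),(284,378)),chB=((441,190),(198,390)),tuA=((397,173),(256,417)),tuB=((417,205),(228,348)),knob=((337,261),(295,231)),can=((308,325),(305,211)),mug=((460,235),(188,302)),block_s=((403,244),(241,268)),vise_s=((334,212),(325,296))).items(): print(n,tri(*p))
print('tote',[at('scene',u,68) for u in [(153,287),(261,222),(322,256),(216,333)]])
print('trayc',[at('scene',u,32) for u in [(334,187),(395,153),(480,190),(424,228)]])
print('hammer',[at('scene',u,10) for u in [(97,303),(140,375),(160,366),(122,384)]])
E
```

```text
[[ 9.99999571e-01  6.41149254e-04  6.69011799e-04  5.11285005e-01]
 [-8.16994762e-04  9.50710010e-01  3.10080328e-01 -7.87368357e+01]
 [-4.37228444e-04 -3.10080741e-01  9.50710126e-01 -1.74586411e+02]
 [ 0.00000000e+00  0.00000000e+00  0.00000000e+00  1.00000000e+00]] [[420.77787808   0.         319.18226687]
 [  0.         420.77787808 244.38381285]
 [  0.           0.           1.        ]]
chA (array([443., 219.,  10.]), np.float64(3.8))
chB (array([581., 345.,  17.]), np.float64(6.7))
tuA (array([433., 335.,  16.]), np.float64(2.9))
tuB (array([592., 223.,  27.]), np.float64(1.2))
knob (array([ 662., -162.,   95.]), np.float64(1.4))
can (array([ 727., -312.,   58.]), np.float64(5.6))
mug (array([761., 167.,  46.]), np.float64(4.6))
block_s (array([707.,  16.,  70.]), np.float64(4.8))
vise_s (array([482.,  -1.,  60.]), np.float64(17.2))
tote [array([ 430. , -477.9,   68. ]), array([ 404.3, -166.2,   68. ]), array([ 603.8, -150.2,   68. ]), array([ 629.2, -457.3,   68. ])]
trayc [array([373.9, 120.9,  32. ]), array([364.8, 403.8,  32. ]), array([672. , 406.1,  32. ]), array([672.4, 145.5,  32. ])]
hammer [array([ 326.5, -568.7,   10. ]), array([ 568.2, -597.1,   10. ]), array([ 575.7, -558.8,   10. ]), array([ 563.6, -631.4,   10. ])]
```

View pics/crop.png

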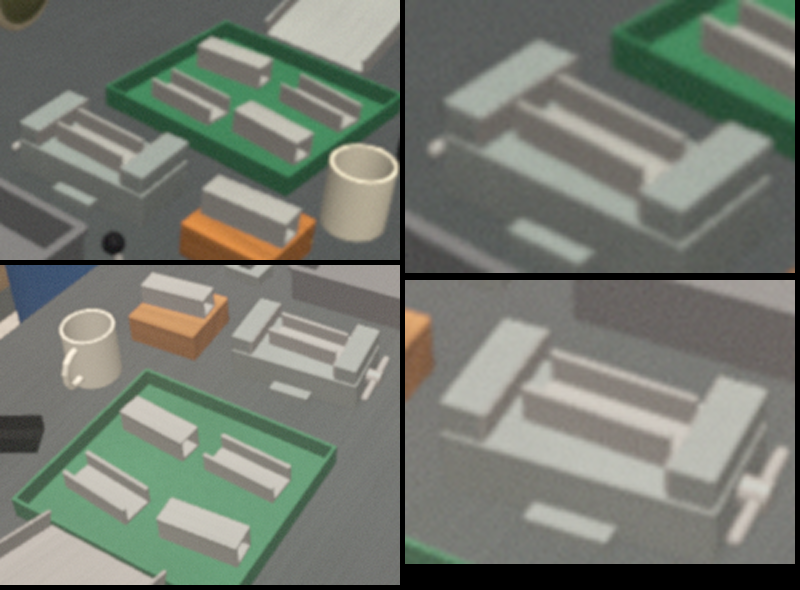

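Call:
play_rows([
  [[0, 0, -3], [0, 0, 5.81]],
  [[0, 0, -3], [0, 0, 5.81]],
  [[0, 0, -3], [0, 0, 5.81]],
  [[0, 0, -3], [0, 0, 5.81]],
], fingers=85, squeeze=60)

```text
time_s: 1.63
eef_pos: [207.3, -482.4, 211.1]
ee_rot: [0.0, -0.705, 0.709, -0.0]
force: [0.5, 0.1, -0.0]
grip_width: 0.993
```

Call:
play_rows([
  [[-16, -8.8, -2], [0, 0, 0]],
  [[-32, -17.6, -2], [0, 0, 0]],
  [[-32, -17.6, -2], [0, 0, 0]],
  [[-32, -17.6, -2], [0, 0, 0]],
  [[-32, -17.6, -2], [0, 0, 0]],
  [[-32, -17.6, -2], [0, 0, 0]],
  [[-32, -17.6, -2], [0, 0, 0]],
  [[-32, -17.6, -2], [0, 0, 0]],
  [[-32, -17.6, -2], [0, 0, 0]],
  [[-32, -17.6, -2], [0, 0, 0]],
  [[-32, -17.6, -2], [0, 0, 0]],
  [[-32, -17.6, -2], [0, 0, 0]],
  [[-32, -17.6, -2], [0, 0, 0]],
  [[-32, -17.6, -2], [0, 0, 0]],
  [[-32, -17.6, -2], [0, 0, 0]],
  [[-32, -17.6, -2], [0, 0, 0]],
  [[-32, -17.6, -2], [0, 0, 0]],
  [[-32, -17.6, -2], [0, 0, 0]],
  [[-32, -17.6, -2], [0, 0, 0]],
  [[-32, -17.6, 0], [0, 0, 0]],
])

```text
time_s: 3.3
eef_pos: [551.0, 143.6, 249.4]
ee_rot: [-0.0, 0.707, -0.707, 0.0]
force: [0.2, -1.2, 1.5]
grip_width: 0.999
```

Call:
play_rows([
  [[-16, -9, 0], [0, 0, 0]],
  [[0, 0, 0], [0, 0, 0]],
  [[0, 0, 0], [0, 0, 0]],
])

```text
time_s: 3.55
eef_pos: [559.2, 158.1, 248.5]
ee_rot: [0.0, 0.708, -0.707, -0.0]
force: [-1.2, 0.1, 0.2]
grip_width: 0.994
```

```bash
python3 - <<'E'
from h import *
s,im=save('wrist','w1.png')
print(s['time_s'],s['eef_pos'].round(1),s['ee_rot'].round(4),ctrl.grip_depth)
for n,z in dict(tube1=40,channel1=32,channel_sample=78,tube_sample=86).items():
    for r in ctrl.spot_in('wrist',n):
        uv=np.array(r['position'])*[640,480]; print(n,round(r['p'],2),uv.round(),at('wrist',uv,z,s))
E
```

```text
3.55 [559.2 158.1 248.5] [ 4.000e-04  7.077e-01 -7.065e-01 -2.000e-04] 18.700000000000003
tube1 0.94 [143. 294.] [461.1 332.   40. ]
tube1 0.88 [248. 164.] [589.6 221.1  40. ]
tube1 0.58 [448.  52.] [682.1  49.9  40. ]
tube1 0.4 [257. 294.] [460.9 218.5  40. ]
channel1 0.77 [122.   4.] [718.3 319.5  32. ]
channel1 0.71 [262. 294.] [457.6 215.4  32. ]
channel1 0.71 [127. 163.] [588.6 333.6  32. ]
channel1 0.52 [452.  54.] [681.7  44.5  32. ]
channel_sample 0.58 [491. 277.] [495.4   4.8  78. ]
channel_sample 0.57 [183. 225.] [542.3 273.2  78. ]
tube_sample 0.83 [510.  40.] [684.7  18.6  86. ]
```

View pics/w1.png

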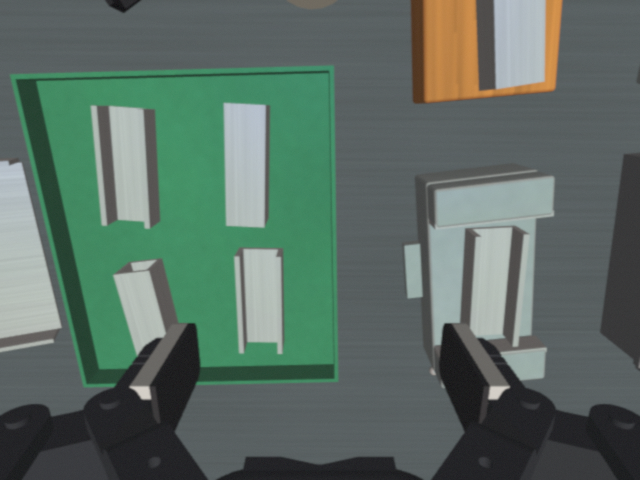

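```bash
python3 - <<'E'
from h import *
s=ctrl.sense()
for n,z,P in [('A',32,[(236,253),(239,352),(282,251),(282,353)]),('B',32,[(92,106),(103,226),(156,110),(157,219)]),('V',78,[(464,231),(461,328),(528,231),(518,346)])]:
    p=[at('wrist',u,z,s)[:2] for u in P]; print(n,*p,np.mean(p,0).round(1))
im=cv2.imread('pics/w1.png')
c=np.hstack([cv2.resize(im[y:y+130,x:x+85],None,fx=3,fy=3,interpolation=2) for x,y in [(220,235),(85,95),(455,220)]])
cv2.imwrite('pics/c2.png',c);print(c.shape)
E
```

```text
A [501.6 237.8] [389.6 241.4] [503.7 192.3] [388.4 195.5] [445.8 216.8]
B [639.4 356.7] [529.3 364.5] [636.  300.5] [536.2 311.5] [585.2 333.3]
V [537.5  31.8] [444.1  24.6] [537.4 -23. ] [425.1 -30.9] [486.    0.6]
(390, 765, 3)
```

View pics/c2.png

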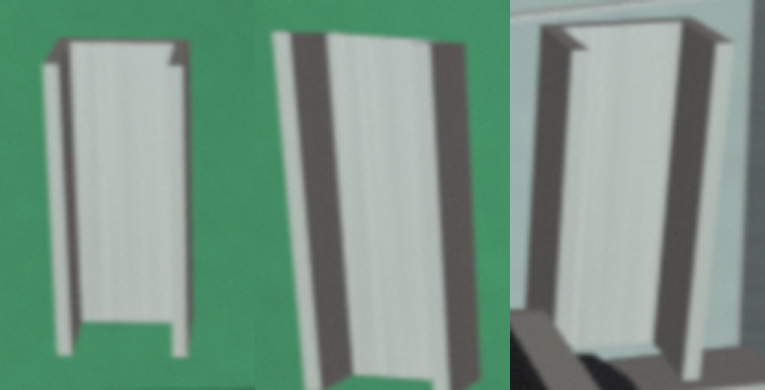

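```bash
python3 - <<'E'
from h import *
s=ctrl.sense()
for n,z,P in [('A',32,[(234.3,256),(239,353),(282.7,256),(282.7,353)]),('B',32,[(90.7,105.3),(101.8,225),(144,108.7),(150,224)]),('V',78,[(475,236),(469.3,326),(529.3,234),(518.3,346)])]:
    p=[at('wrist',u,z,s)[:2] for u in P]; print(n,*p,np.mean(p,0).round(1), [np.degrees(np.arctan2(*(p[i]-p[i+1])[::-1])).round(1) for i in (0,2)])
E
```

```text
A [498.5 239.6] [388.4 241.5] [498.5 191.8] [388.4 194.8] [443.4 216.9] [np.float64(-1.0), np.float64(-1.6)]
B [639.9 357.7] [530.3 365.5] [637.1 311. ] [531.3 318.8] [584.6 338.2] [np.float64(-4.1), np.float64(-4.2)]
V [533.   21.8] [446.2  17.2] [534.8 -24.6] [425.1 -31.1] [484.8  -4.2] [np.float64(3.0), np.float64(3.4)]
```

Call:
play_rows([
  [[-15, 29, 10], [0, 0, 1.3]],
  [[-15, 29, 20], [0, 0, 0]],
  [[-15, 29, 20], [0, 0, 0]],
  [[-14, 29, 20], [0, 0, 0]],
  [[0, 0, 35], [0, 0, 0]],
  [[0, 0, 35], [0, 0, 0]],
  [[0, 0, 30], [0, 0, 0]],
  [[0, 0, 25], [0, 0, 0]],
  [[0, 0, 18], [0, 0, 0]],
  [[0, 0, 10], [0, 0, 0]],
  [[0, 0, 6], [0, 0, 0]],
  [[0, 0, 6], [0, 0, 0]],
  [[0, 0, 5], [0, 0, 0]],
  [[0, 0, 0], [0, 0, 0]],
  [[0, 0, 0], [0, 0, 0]],
])

```text
time_s: 5.05
eef_pos: [444.6, 218.7, 9.5]
ee_rot: [0.0, -0.699, 0.715, -0.0]
force: [0.6, -0.0, 0.3]
grip_width: 0.996
```

Call:
play_rows([
  [[0, 0, 0], [0, 0, 0]],
  [[0, 0, 0], [0, 0, 0]],
  [[0, 0, 0], [0, 0, 0]],
  [[0, 0, 0], [0, 0, 0]],
  [[0, 0, 0], [0, 0, 0]],
  [[0, 0, 0], [0, 0, 0]],
  [[0, 0, 0], [0, 0, 0]],
  [[0, 0, 0], [0, 0, 0]],
], fingers=30, squeeze=60)

```text
time_s: 5.72
eef_pos: [444.3, 218.6, 9.0]
ee_rot: [-0.0, -0.699, 0.715, 0.0]
force: [0.3, 0.3, -0.6]
grip_width: 0.35
```

```bash
python3 - <<'E'
from h import *
s,im=save('wrist','w2.png'); s2,im2=save('side','s2.png')
c=np.hstack([im[:,:,::-1][::1,::1],cv2.resize(im2[330:450,170:350,::-1],(0,0),fx=3,fy=3)[:360].copy()[:, :] if 0 else np.zeros((480,1,3),np.uint8)])
b=cv2.resize(im2[320:470,150:370,::-1],(440,300),interpolation=2)
a=cv2.resize(im[:,:,::-1],(400,300));o=np.zeros((300,800,3),np.uint8);o[:,:400]=a;o[:,400:]=b[:,:400];cv2.imwrite('pics/m2.png',o);print(s['force'],s['grip_width'])
E
```

```text
[ 0.25728831  0.34107572 -0.62364698] 0.3500938818992183
```

View pics/m2.png

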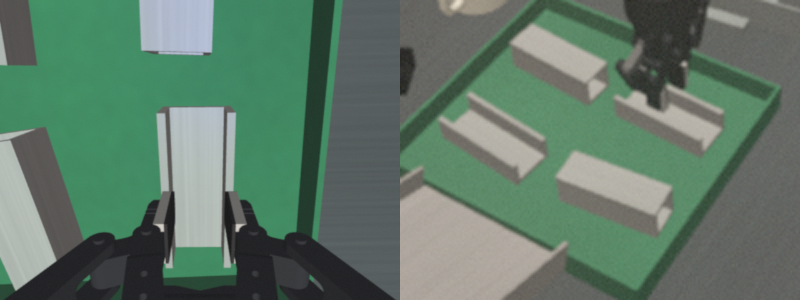

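```bash
python3 - <<'E'
import cv2,numpy as np
a=cv2.imread('pics/w2.png')[160:440,200:440];b=cv2.imread('pics/s2.png')[340:410,240:330]
o=np.zeros((560,800,3),np.uint8);o[:467,:400]=cv2.resize(a,(400,467),interpolation=2);o[:308,404:]=cv2.resize(b,(396,308),interpolation=2);cv2.imwrite('pics/m3.png',o)
E
```

```text
(no output)
```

View pics/m3.png

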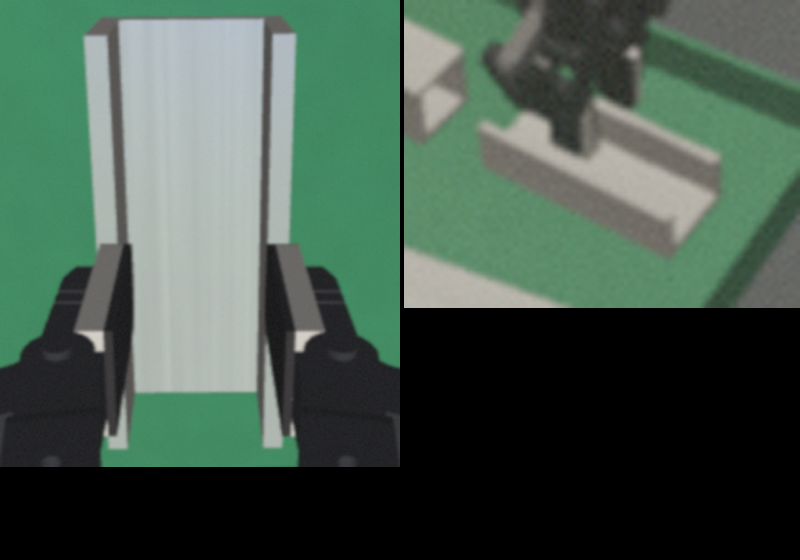

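```bash
python3 - <<'E'
from h import *
def aty(cam,uv,y,s=None):
    o,d=ray(cam,uv,s);return (o+d*(y-o[1])/d[1]).round(1)
for y in (218,233,241,250): print(y,aty('side',(280,374.5),y))
print('far tip',[ (y,aty('side',(291,364),y)) for y in (190,203)])
print(ctrl.sense()['eef_pos'],ctrl.sense()['joints'])
# projected TCP in side and wrist
c=ctrl.get_calibration('side')
for X in [(444,233,9),(444,203,9),(444,233,30),(444,218,9),(444,240,32),(444,240,4)]:
    p=np.array(c['K'])@(np.array(c['R'])@np.array(X)+c['t']);print(X,(p[:2]/p[2]).round(1))
E
```

```text
218 [456.6 218.   12.8]
233 [445.2 233.   33.9]
241 [439.1 241.   45.1]
250 [432.3 250.   57.7]
far tip [(190, array([446.1, 190. ,  25.2])), (203, array([436.8, 203. ,  42.4]))]
[444.30570757 218.61477142   8.99017254] [ 2.20182453e-01  4.93672032e-01  1.79631474e+00 -1.33418169e-05
  8.51656928e-01  1.81347345e+00]
(444, 233, 9) [281.  382.7]
(444, 203, 9) [288.8 373.4]
(444, 233, 30) [280.6 376. ]
(444, 218, 9) [284.9 378. ]
(444, 240, 32) [278.6 377.5]
(444, 240, 4) [279.3 386.5]
```

Call:
play_rows([
  [[0, 0, 0], [0, 0, 0]],
  [[0, 0, 0], [0, 0, 0]],
  [[0, 0, 0], [0, 0, 0]],
  [[0, 0, 0], [0, 0, 0]],
  [[0, 0, 0], [0, 0, 0]],
  [[0, 0, 0], [0, 0, 0]],
], fingers=10)

```text
time_s: 6.32
eef_pos: [444.3, 218.6, 9.0]
ee_rot: [0.0, -0.699, 0.715, -0.0]
force: [0.6, 1.0, 0.1]
grip_width: 0.118
```

Call:
play_rows([
  [[0, 0, -20], [0, 0, 0]],
  [[0, 0, -30], [0, 0, 0]],
  [[0, 0, -20], [0, 0, 0]],
  [[0, 0, 0], [0, 0, 0]],
  [[0, 0, 0], [0, 0, 0]],
  [[0, 0, 0], [0, 0, 0]],
  [[0, 0, 0], [0, 0, 0]],
], fingers=60)

```text
time_s: 6.9
eef_pos: [443.7, 218.4, 77.9]
ee_rot: [-0.001, -0.699, 0.715, 0.001]
force: [-0.2, -0.5, -0.4]
grip_width: 0.702
```

```bash
python3 - <<'E'
from h import *
s,im=save('wrist','w4.png'); _,im2=save('side','s4.png'); print(s['eef_pos'],s['grip_width'],s['time_s'])
o=np.zeros((560,800,3),np.uint8)
o[:450,:400]=cv2.resize(im[180:480,120:520,::-1],(400,450)) if 0 else 0
o[:300,:400]=im[180:480,120:520,::-1];o[:500,402:]=cv2.resize(im2[310:435,230:330,::-1],(398,500),interpolation=2);
c=ctrl.get_calibration('side')
for X in [(s['eef_pos']+[0,dy,h]) for dy in(30,-30) for h in (0,20,40)]:
    p=np.array(c['K'])@(np.array(c['R'])@X+c['t']);p=(p[:2]/p[2]);q=((p-[230,310])*[3.98,4]+[402,0]).astype(int);cv2.circle(o,tuple(map(int,q)),3,(0,0,255),-1)
T=np.linalg.inv(ctrl.get_calibration('wrist')['tool_from_camera']);K=np.array(ctrl.get_calibration('wrist')['K'])
for x in(30,-30):
  for h in(0,-20,-40):
    p=K@(T@[x,-11,h,1])[:3];p=p[:2]/p[2]-[120,180];cv2.circle(o,tuple(map(int,p)),3,(0,0,255),-1)
cv2.imwrite('pics/m4.png',o)
E
```

```text
[443.6778021  218.44137272  77.92404496] 0.7021568817886831 6.9
```

View pics/m4.png

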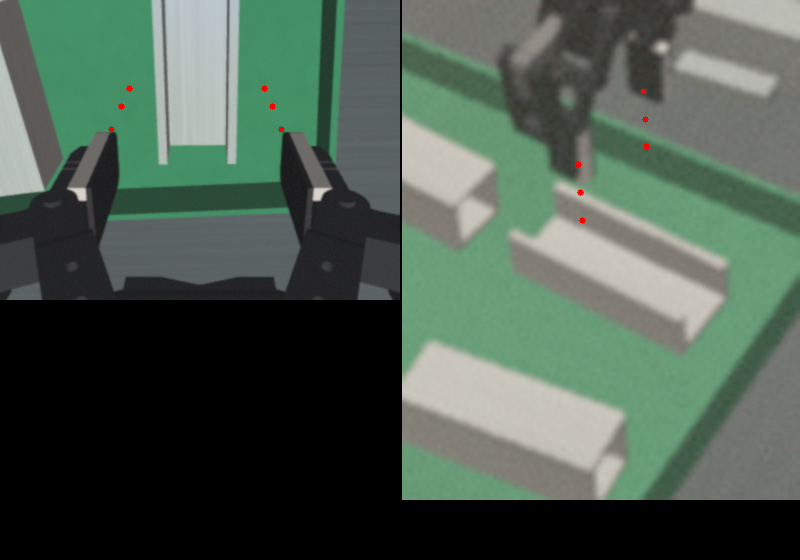

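Call:
play_rows([
  [[1, 0, 0], [0, 0, 0]],
  [[0, 0, 15], [0, 0, 0]],
  [[0, 0, 20], [0, 0, 0]],
  [[0, 0, 15], [0, 0, 0]],
  [[0, 0, 13], [0, 0, 0]],
  [[0, 0, 10], [0, 0, 0]],
  [[0, 0, 8], [0, 0, 0]],
  [[0, 0, 7], [0, 0, 0]],
  [[0, 0, 5], [0, 0, 0]],
  [[0, 0, 5], [0, 0, 0]],
  [[0, 0, 0], [0, 0, 0]],
], fingers=80)

```text
time_s: 7.92
eef_pos: [444.0, 217.6, -19.6]
ee_rot: [-0.0, -0.699, 0.715, 0.0]
force: [-0.4, 0.2, 0.3]
grip_width: 0.937
```

Call:
play_rows([
  [[0, 0, 0], [0, 0, 0]],
  [[0, 0, 0], [0, 0, 0]],
  [[0, 0, 0], [0, 0, 0]],
  [[0, 0, 0], [0, 0, 0]],
  [[0, 0, 0], [0, 0, 0]],
  [[0, 0, 0], [0, 0, 0]],
], fingers=30)

```text
time_s: 8.42
eef_pos: [444.9, 217.9, -18.1]
ee_rot: [0.001, -0.699, 0.715, -0.0]
force: [-1.2, 0.6, 4.1]
grip_width: 0.523
```

Call:
play_rows([
  [[0, 0, -10], [0, 0, -1.2]],
  [[0, 0, -20], [0, 0, -1.2]],
  [[0, 0, -35], [0, 0, -1.2]],
  [[0, 0, -40], [0, 0, -1.2]],
  [[0, 0, -35], [0, 0, -1.2]],
  [[0, 0, 0], [0, 0, 0]],
])

```text
time_s: 8.92
eef_pos: [447.2, 218.4, 128.0]
ee_rot: [-0.005, 0.736, -0.677, 0.003]
force: [0.7, -0.1, -2.4]
grip_width: 0.524
```

Call:
play_rows([
  [[20, -1.6, 0], [0, 0, 0]],
  [[36, -1.6, 0], [0, 0, 0]],
  [[36, -1.6, 0], [0, 0, 0]],
  [[36, -1.6, 0], [0, 0, 0]],
  [[36, -1.6, 0], [0, 0, 0]],
  [[36, -1.6, 0], [0, 0, 0]],
  [[36, -1.6, 0], [0, 0, 0]],
  [[36, -1.6, 0], [0, 0, 0]],
  [[36, -1.6, 0], [0, 0, 0]],
  [[36, -1.6, 0], [0, 0, 0]],
  [[36, -1.6, 0], [0, 0, 0]],
  [[36, -1.6, 0], [0, 0, 0]],
  [[36, -1.6, 0], [0, 0, 0]],
  [[36, -1.6, 0], [0, 0, 0]],
  [[36, -1.6, 0], [0, 0, 0]],
  [[36, -1.6, 0], [0, 0, 0]],
  [[36, -1.6, 0], [0, 0, 0]],
  [[24, -1.6, 0], [0, 0, 0]],
  [[0, 0, 0], [0, 0, 0]],
  [[0, 0, 0], [0, 0, 0]],
])

```text
time_s: 10.58
eef_pos: [523.1, -398.3, 119.6]
ee_rot: [-0.0, 0.735, -0.678, -0.001]
force: [-0.5, 0.3, -5.0]
grip_width: 0.518
```

```bash
python3 - <<'E'
from h import *
s,im=save('wrist','w5.png'); _,im2=save('scene','s5.png'); print(s['eef_pos'],s['ee_rot'],s['grip_width'],s['time_s'])
o=np.zeros((480,800,3),np.uint8)
o[:300,:400]=cv2.resize(im[:,:,::-1],(400,300));o[:,402:]=cv2.resize(im2[190:370,120:340,::-1],(398,480),interpolation=2)[:480]
cv2.imwrite('pics/m5.png',o)
E
```

```text
[ 523.11040126 -398.336736    119.56525471] [-1.62664449e-04  7.35199129e-01 -6.77849974e-01 -1.27586907e-03] 0.5180471985788982 10.5833
```

View pics/m5.png

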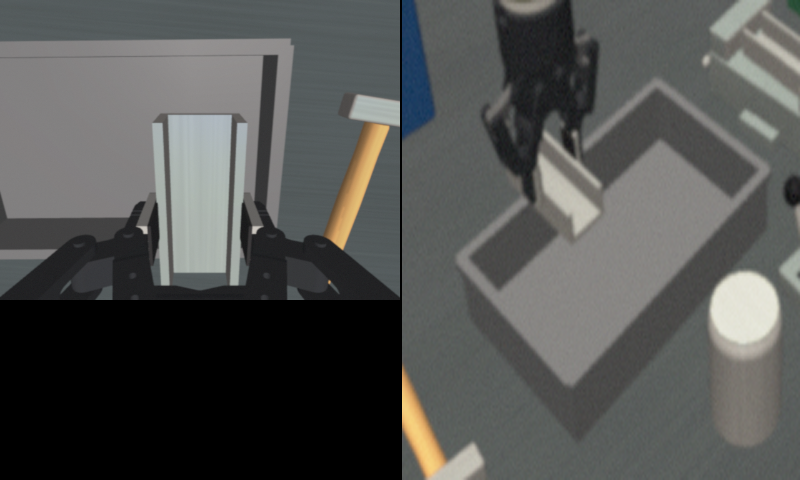

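```bash
python3 - <<'E'
from h import *
s=ctrl.sense()
for n,u,z in [('rim far right outer',(290,40),68),('rim far left',(0,43),68),('floor right far',(262,57),5),('floor right near',(262,215),5),('near rim inner',(100,249),68),('hammer head',(345,105),30),('hammer handle near',(328,245),15)]:
    print(n,at('wrist',np.array(u)*1.6,z,s))
E
```

```text
rim far right outer [ 628.7 -461.1   68. ]
rim far left [ 607.2 -230.6   68. ]
floor right far [ 617.5 -454.6    5. ]
floor right near [ 432.7 -484.     5. ]
near rim inner [ 415.9 -303.7   68. ]
hammer head [ 578.5 -538.9   30. ]
hammer handle near [ 402.7 -570.7   15. ]
```

Call:
play_rows([
  [[0, 0, 15], [0, 0, 0]],
  [[0, 0, 30], [0, 0, 0]],
  [[0, 0, 30], [0, 0, 0]],
  [[0, 0, 25], [0, 0, 0]],
  [[0, 0, 15], [0, 0, 0]],
  [[0, 0, 9], [0, 0, 0]],
  [[0, 0, 5], [0, 0, 0]],
  [[0, 0, 3], [0, 0, 0]],
  [[0, 0, 2], [0, 0, 0]],
  [[0, 0, 0], [0, 0, 0]],
  [[0, 0, 0], [0, 0, 0]],
])

```text
time_s: 11.6
eef_pos: [524.3, -398.2, -12.1]
ee_rot: [0.0, 0.736, -0.677, 0.001]
force: [-0.6, 0.6, -3.4]
grip_width: 0.523
```

Call:
play_rows([
  [[0, 0, 0], [0, 0, 0]],
  [[0, 0, 0], [0, 0, 0]],
  [[0, 0, 0], [0, 0, 0]],
  [[0, 0, 0], [0, 0, 0]],
  [[0, 0, 0], [0, 0, 0]],
], fingers=64)

```text
time_s: 12.02
eef_pos: [524.1, -398.1, -12.6]
ee_rot: [0.0, 0.736, -0.677, 0.0]
force: [-0.3, 0.5, -0.1]
grip_width: 0.747
```

Call:
play_rows([
  [[0, 0, -15], [0, 0, 0]],
  [[0, 0, -30], [0, 0, 0]],
  [[0, 0, -40], [0, 0, 0]],
  [[0, 0, -35], [0, 0, 0]],
  [[0, 0, -20], [0, 0, 1.4]],
])

```text
time_s: 12.43
eef_pos: [524.8, -398.8, 131.8]
ee_rot: [0.0, 0.727, -0.686, 0.003]
force: [-0.6, -0.4, -0.2]
grip_width: 0.751
```

Call:
play_rows([
  [[-15, 1.8, 0], [0, 0, 0]],
  [[-33, 1.8, 0], [0, 0, 0]],
  [[-34, 1.8, 0], [0, 0, 0]],
  [[-34, 1.8, 0], [0, 0, 0]],
  [[-34, 1.8, 0], [0, 0, 0]],
  [[-34, 1.8, 0], [0, 0, 0]],
  [[-34, 1.8, 0], [0, 0, 0]],
  [[-34, 1.8, 0], [0, 0, 0]],
  [[-34, 1.8, 0], [0, 0, 0]],
  [[-34, 1.8, 0], [0, 0, 0]],
  [[-34, 1.8, 0], [0, 0, 0]],
  [[-27, 1.5, 0], [0, 0, 0]],
  [[-15, 0, 0], [0, 0, 0]],
  [[0, 0, 0], [0, 0, 0]],
  [[0, 0, 0], [0, 0, 0]],
], fingers=80)

```text
time_s: 13.68
eef_pos: [480.0, -3.6, 127.3]
ee_rot: [-0.0, 0.728, -0.686, 0.0]
force: [0.1, 0.8, -0.3]
grip_width: 0.937
```

```bash
python3 - <<'E'
from h import *
s,im=save('wrist','w6.png'); print(s['eef_pos'],s['ee_rot'],s['grip_width'],s['time_s'])
cv2.imwrite('pics/w6.png',im[:,:,::-1])
E
```

```text
[479.95619092  -3.61819325 127.27245902] [-9.51901192e-05  7.27739596e-01 -6.85853437e-01  3.65274560e-04] 0.9370594745751104 13.6833
```

View pics/w6.png

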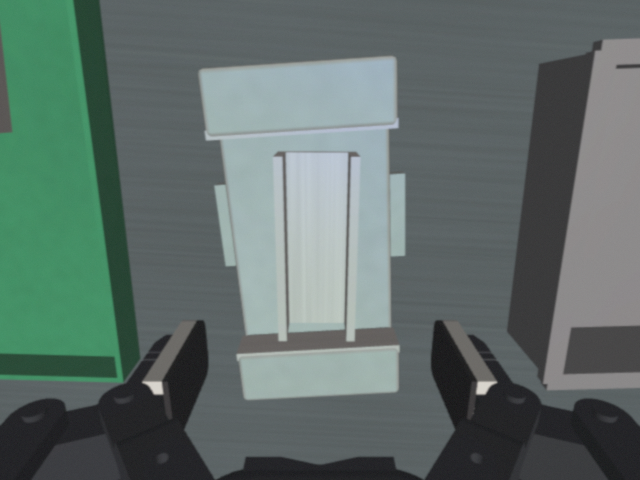

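Call:
play_rows([
  [[0, 0, 12], [0, 0, 0]],
  [[0, 0, 22], [0, 0, 0]],
  [[0, 0, 22], [0, 0, 0]],
  [[0, 0, 15], [0, 0, 0]],
  [[0, 0, 10], [0, 0, 0]],
  [[0, 0, 7], [0, 0, 0]],
  [[0, 0, 5], [0, 0, 0]],
  [[0, 0, 1], [0, 0, 0]],
  [[0, 0, 0], [0, 0, 0]],
])

```text
time_s: 14.48
eef_pos: [480.1, -4.0, 33.3]
ee_rot: [-0.0, 0.727, -0.686, 0.0]
force: [-0.3, 0.2, 0.7]
grip_width: 0.942
```

Call:
play_rows([
  [[0, 0, 0], [0, 0, 0]],
  [[0, 0, 0], [0, 0, 0]],
  [[0, 0, 0], [0, 0, 0]],
  [[0, 0, 0], [0, 0, 0]],
  [[0, 0, 0], [0, 0, 0]],
  [[0, 0, 0], [0, 0, 0]],
], fingers=30)

```text
time_s: 14.98
eef_pos: [480.2, -3.7, 33.9]
ee_rot: [-0.0, 0.727, -0.686, 0.001]
force: [-1.8, 1.4, 7.5]
grip_width: 0.515
```

Call:
play_rows([
  [[0, 0, -8], [0, 0, 0]],
  [[0, 0, -17], [0, 0, 0]],
  [[0, 0, -30], [0, 0, 0]],
  [[0, 0, -30], [0, 0, -0.7]],
  [[0, 0, -10], [0, 0, -0.7]],
  [[0, 0, 0], [0, 0, 0]],
])

```text
time_s: 15.48
eef_pos: [480.9, -4.0, 130.0]
ee_rot: [-0.001, 0.736, -0.677, 0.002]
force: [0.9, 0.9, -4.3]
grip_width: 0.517
```

Call:
play_rows([
  [[15, -1, 0], [0, 0, 0]],
  [[30, -1, 0], [0, 0, 0]],
  [[30, -1, 0], [0, 0, 0]],
  [[30, -1, 0], [0, 0, 0]],
  [[30, -1, 0], [0, 0, 0]],
  [[30, -1, 0], [0, 0, 0]],
  [[30, -1, 0], [0, 0, 0]],
  [[30, -1, 0], [0, 0, 0]],
  [[30, -1, 0], [0, 0, 0]],
  [[30, -1, 0], [0, 0, 0]],
  [[26, -1, 0], [0, 0, 0]],
  [[0, 0, 0], [0, 0, 0]],
  [[0, 0, 0], [0, 0, 0]],
])

```text
time_s: 16.57
eef_pos: [515.3, -313.3, 125.1]
ee_rot: [-0.0, 0.735, -0.678, -0.002]
force: [0.8, 0.6, -4.1]
grip_width: 0.518
```

Call:
play_rows([
  [[0, 0, 15], [0, 0, 0]],
  [[0, 0, 30], [0, 0, 0]],
  [[0, 0, 30], [0, 0, 0]],
  [[0, 0, 25], [0, 0, 0]],
  [[0, 0, 15], [0, 0, 0]],
  [[0, 0, 10], [0, 0, 0]],
  [[0, 0, 6], [0, 0, 0]],
  [[0, 0, 4], [0, 0, 0]],
  [[0, 0, 3], [0, 0, 0]],
  [[0, 0, 0], [0, 0, 0]],
  [[0, 0, 0], [0, 0, 0]],
])

```text
time_s: 17.48
eef_pos: [516.6, -313.0, -9.4]
ee_rot: [-0.0, 0.736, -0.677, 0.001]
force: [-0.6, 0.0, -4.5]
grip_width: 0.517
```

Call:
play_rows([
  [[0, 0, 0], [0, 0, 0]],
  [[0, 0, 0], [0, 0, 0]],
  [[0, 0, 0], [0, 0, 0]],
  [[0, 0, 0], [0, 0, 0]],
  [[0, 0, 0], [0, 0, 0]],
], fingers=60)

```text
time_s: 17.9
eef_pos: [516.5, -313.0, -9.7]
ee_rot: [-0.0, 0.736, -0.677, 0.0]
force: [0.9, -0.1, 0.0]
grip_width: 0.701
```

Call:
play_rows([
  [[0, 0, -15], [0, 0, 0]],
  [[0, 0, -30], [0, 0, 0]],
  [[0, 0, -40], [0, 0, 2.2]],
  [[0, 0, -35], [0, 0, 2.2]],
  [[0, 0, -20], [0, 0, 2.2]],
  [[0, 0, 0], [0, 0, 2.2]],
])

```text
time_s: 18.4
eef_pos: [518.0, -314.3, 135.6]
ee_rot: [0.0, -0.681, 0.732, -0.005]
force: [0.4, 0.4, 0.7]
grip_width: 0.706
```

Call:
play_rows([
  [[-18, -1, 0], [0, 0, 0]],
  [[-34, -1, 0], [0, 0, 0]],
  [[-34, -1, 0], [0, 0, 0]],
  [[-34, -1, 0], [0, 0, 0]],
  [[-34, -1, 0], [0, 0, 0]],
  [[-34, -1, 0], [0, 0, 0]],
  [[-34, -1, 0], [0, 0, 0]],
  [[-34, -1, 0], [0, 0, 0]],
  [[-34, -1, 0], [0, 0, 0]],
  [[-34, -1, 0], [0, 0, 0]],
  [[-34, -1, 0], [0, 0, 0]],
  [[-34, -1, 0], [0, 0, 0]],
  [[-34, -1, 0], [0, 0, 0]],
  [[-34, -1, 0], [0, 0, 0]],
  [[-34, -1, 0], [0, 0, 0]],
  [[-34, -1, 0], [0, 0, 0]],
  [[-34, -1, 0], [0, 0, 0]],
  [[-34, -1, 0], [0, 0, 0]],
  [[-34, -1, 0], [0, 0, 0]],
  [[-24, -2, 0], [0, 0, 0]],
], fingers=80)

```text
time_s: 20.07
eef_pos: [583.4, 340.9, 130.0]
ee_rot: [0.0, -0.682, 0.731, 0.0]
force: [0.1, 0.2, 0.4]
grip_width: 0.937
```

Call:
play_rows([
  [[0, 0, 0], [0, 0, 0]],
  [[0, 0, 0], [0, 0, 0]],
  [[0, 0, 15], [0, 0, 0]],
  [[0, 0, 15], [0, 0, 0]],
])

```text
time_s: 20.4
eef_pos: [584.5, 337.0, 100.5]
ee_rot: [0.001, -0.681, 0.732, -0.0]
force: [0.5, 0.3, 0.5]
grip_width: 0.938
```

Call:
play_rows([
  [[0, 0, 20], [0, 0, 0]],
  [[0, 0, 25], [0, 0, 0]],
  [[0, 0, 25], [0, 0, 0]],
  [[0, 0, 18], [0, 0, 0]],
  [[0, 0, 12], [0, 0, 0]],
  [[0, 0, 7], [0, 0, 0]],
  [[0, 0, 5], [0, 0, 0]],
  [[0, 0, 3], [0, 0, 0]],
  [[0, 0, 0], [0, 0, 0]],
])

```text
time_s: 21.15
eef_pos: [584.1, 337.9, -14.7]
ee_rot: [0.0, -0.681, 0.732, -0.0]
force: [-1.2, -0.6, -0.8]
grip_width: 0.935
```

Call:
play_rows([
  [[0, 0, 0], [0, 0, 0]],
  [[0, 0, 0], [0, 0, 0]],
  [[0, 0, 0], [0, 0, 0]],
  [[0, 0, 0], [0, 0, 0]],
  [[0, 0, 0], [0, 0, 0]],
  [[0, 0, 0], [0, 0, 0]],
], fingers=30)

```text
time_s: 21.65
eef_pos: [584.6, 338.5, -13.6]
ee_rot: [0.001, -0.681, 0.732, -0.0]
force: [-1.4, 1.4, 5.5]
grip_width: 0.519
```

Call:
play_rows([
  [[0, 0, -10], [0, 0, 0]],
  [[0, 0, -20], [0, 0, 0]],
  [[0, 0, -40], [0, 0, 0]],
  [[0, 0, -40], [0, 0, -2.2]],
  [[0, 0, -35], [0, 0, -2.2]],
  [[0, 0, 0], [0, 0, -2.2]],
  [[0, 0, 0], [0, 0, -2.2]],
])

```text
time_s: 22.23
eef_pos: [584.5, 338.2, 133.0]
ee_rot: [-0.002, 0.736, -0.677, 0.001]
force: [-0.8, -0.9, -5.1]
grip_width: 0.521
```

Call:
play_rows([
  [[18, 6.7, 0], [0, 0, 0]],
  [[32.5, 6.7, 0], [0, 0, 0]],
  [[32.5, 6.7, 0], [0, 0, 0]],
  [[32.5, 6.7, 0], [0, 0, 0]],
  [[32.5, 6.7, 0], [0, 0, 0]],
  [[32.5, 6.7, 0], [0, 0, 0]],
  [[32.5, 6.7, 0], [0, 0, 0]],
  [[32.5, 6.7, 0], [0, 0, 0]],
  [[32.5, 6.7, 0], [0, 0, 0]],
  [[32.5, 6.7, 0], [0, 0, 0]],
  [[32.5, 6.7, 0], [0, 0, 0]],
  [[32.5, 6.7, 0], [0, 0, 0]],
  [[32.5, 6.7, 0], [0, 0, 0]],
  [[32.5, 6.7, 0], [0, 0, 0]],
  [[32.5, 6.7, 0], [0, 0, 0]],
  [[32.5, 6.7, 0], [0, 0, 0]],
  [[32.5, 6.7, 0], [0, 0, 0]],
  [[20, 6.7, 0], [0, 0, 0]],
  [[0, 0, 0], [0, 0, 0]],
  [[0, 0, 0], [0, 0, 0]],
])

```text
time_s: 23.9
eef_pos: [508.9, -228.6, 129.9]
ee_rot: [0.0, 0.735, -0.678, -0.0]
force: [0.2, 1.0, -4.0]
grip_width: 0.521
```

```bash
python3 - <<'E'
from h import *
s,im=save('wrist','w7.png'); print(s['eef_pos'],s['ee_rot'],s['grip_width'],s['time_s'])
_,im2=save('scene','s7.png')
o=np.zeros((480,800,3),np.uint8)
o[:300,:400]=cv2.resize(im[:,:,::-1],(400,300));o[:,402:]=cv2.resize(im2[150:390,140:440,::-1],(398,320),interpolation=2)[:480] if 0 else cv2.resize(im2[190:370,120:340,::-1],(398,480),interpolation=2)
cv2.imwrite('pics/m7.png',o)
E
```

```text
[ 508.88253728 -228.62790879  129.92959289] [ 2.63460828e-05  7.34893090e-01 -6.78182794e-01 -4.93923780e-04] 0.52052046285422 23.9
```

View pics/m7.png

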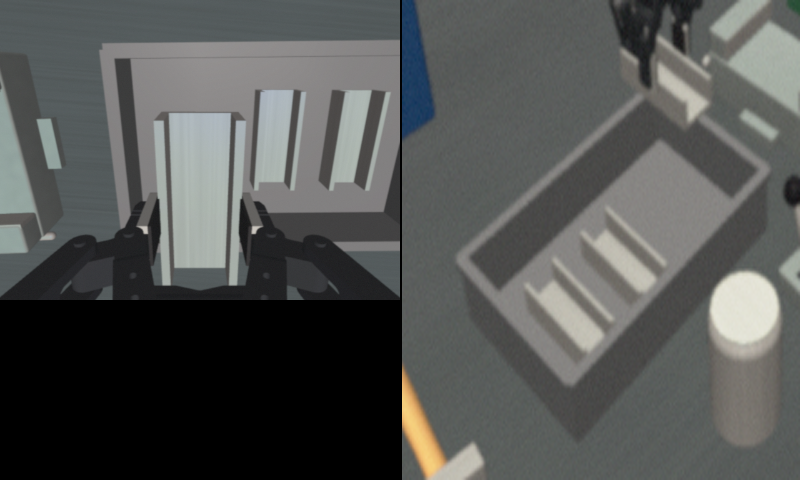

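Call:
play_rows([
  [[0, 0, 15], [0, 0, 0]],
  [[0, 0, 30], [0, 0, 0]],
  [[0, 0, 30], [0, 0, 0]],
  [[0, 0, 27], [0, 0, 0]],
  [[0, 0, 16], [0, 0, 0]],
  [[0, 0, 10], [0, 0, 0]],
  [[0, 0, 7], [0, 0, 0]],
  [[0, 0, 4], [0, 0, 0]],
  [[0, 0, 2], [0, 0, 0]],
  [[0, 0, 0], [0, 0, 0]],
  [[0, 0, 0], [0, 0, 0]],
])

```text
time_s: 24.92
eef_pos: [510.0, -228.2, -10.2]
ee_rot: [-0.0, 0.736, -0.677, 0.001]
force: [-0.1, -1.4, -3.1]
grip_width: 0.517
```

Call:
play_rows([
  [[0, 0, 0], [0, 0, 0]],
  [[0, 0, 0], [0, 0, 0]],
  [[0, 0, 0], [0, 0, 0]],
  [[0, 0, 0], [0, 0, 0]],
  [[0, 0, 0], [0, 0, 0]],
], fingers=62)

```text
time_s: 25.33
eef_pos: [509.7, -228.1, -10.7]
ee_rot: [-0.0, 0.736, -0.677, 0.0]
force: [-0.4, -0.8, -0.1]
grip_width: 0.728
```

Call:
play_rows([
  [[0, 0, -15], [0, 0, 0]],
  [[0, 0, -30], [0, 0, 0]],
  [[0, 0, -40], [0, 0, 0]],
  [[0, 0, -40], [0, 0, 0]],
  [[0, 0, -40], [0, 0, 0]],
  [[0, 0, -35], [0, 0, 0]],
  [[0, 0, 0], [0, 0, 0]],
  [[0, 0, 0], [0, 0, 0]],
])

```text
time_s: 26.0
eef_pos: [510.1, -228.4, 190.7]
ee_rot: [-0.0, 0.736, -0.677, 0.002]
force: [0.8, -0.4, 0.3]
grip_width: 0.726
```

```bash
python3 - <<'E'
from h import *
s,im=save('wrist','w8.png'); print(s['eef_pos'],s['ee_rot'],s['grip_width'],s['time_s'])
def sp(c,n,z):
    for r in ctrl.spot_in(c,n):
        uv=np.array(r['position'])*[640,480]; print(c,n,round(r['p'],2),uv.round(),at(c,uv,z,s))
sp('wrist','channel1',15);sp('wrist','lever_tip',92)
save('scene','s8.png');save('side','d8.png')
sp('scene','lever_tip',92);sp('side','lever_tip',92)
# dark knob blob in both
P=[]
for f,(x,y) in [('s8',(337,261)),('d8',(295,231))]:
    g=cv2.imread(f'pics/{f}.png',0)[y-14:y+14,x-14:x+14]; m=(g<35).astype(np.uint8); n,l,st,ce=cv2.connectedComponentsWithStats(m); i=1+np.argmax(st[1:,4]); print(f,st[i],ce[i]+[x-14,y-14]);P.append(ce[i]+[x-14,y-14])
o1,d1=ray('scene',P[0]);o2,d2=ray('side',P[1]);k=np.linalg.lstsq(np.stack([d1,-d2],1),o2-o1,rcond=None)[0];print(o1+d1*k[0],o2+d2*k[1])
print('base block',[at('scene',u,20) for u in [(330,294),(348,285),(364,295),(347,305)]])
E
```

```text
[ 510.10066102 -228.43204961  190.72371063] [-2.39190992e-04  7.35581575e-01 -6.77433314e-01  1.94780136e-03] 0.725782632044038 26.0
wrist channel1 0.95 [320. 205.] [ 510.7 -230.8   15. ]
wrist channel1 0.56 [522. 202.] [ 527.5 -401.2   15. ]
scene lever_tip 0.58 [336. 267.] [ 670.7 -174.5   92. ]
scene lever_tip 0.15 [415. 204.] [639.5 142.   92. ]
side lever_tip 0.68 [294. 233.] [ 660.3 -157.5   92. ]
s8 [ 9 11  9  9 45] [336.26666667 262.37777778]Traceback (most recent call last):
  File "<stdin>", line 12, in <module>
    return _wrapfunc(a, 'argmax', axis=axis, out=out, **kwds)
    return bound(*args, **kwds)
ValueError: attempt to get argmax of an empty sequence
```

Call:
play_rows([
  [[-10.9, -23.4, 0], [0, 0, 0]],
  [[-10.9, -23.4, 0], [0, 0, 0]],
  [[-10.9, -23.4, 0], [0, 0, 0]],
  [[-10.9, -23.4, 0], [0, 0, 0]],
  [[-10.9, -23.4, 0], [0, 0, 0]],
  [[0, 0, 0], [0, 0, 0]],
  [[0, 0, 10], [0, 0, 0]],
  [[0, 0, 20], [0, 0, 0]],
  [[0, 0, 20], [0, 0, 0]],
  [[0, 0, 20], [0, 0, 0]],
  [[0, 0, 20], [0, 0, 0]],
  [[0, 0, 15], [0, 0, 0]],
  [[0, 0, 0], [0, 0, 0]],
  [[0, 0, 0], [0, 0, 0]],
], fingers=0)

```text
time_s: 27.52
eef_pos: [620.7, -164.5, 83.4]
ee_rot: [0.0, 0.735, -0.678, -0.001]
force: [0.8, -0.5, 0.5]
grip_width: 0.002
```

```bash
python3 - <<'E'
from h import *
s,im=save('scene','s9.png'); _,b=save('side','d9.png'); _,w=save('wrist','w9.png');print(s['eef_pos'],s['grip_width'],s['time_s'])
o=np.zeros((600,800,3),np.uint8)
o[:300,:400]=cv2.resize(im[200:335,250:430,::-1],(400,300),interpolation=2)
o[:300,402:]=cv2.resize(b[150:300,210:410,::-1],(398,300),interpolation=2)
o[300:,:400]=cv2.resize(w[:,:,::-1],(400,300))
o[300:,402:]=cv2.resize(cv2.imread('pics/w8.png'),(398,300))
cv2.imwrite('pics/m9.png',o)
E
```

```text
[ 620.68494326 -164.51251971   83.36110351] 0.0018844252614745244 27.5167
```

View pics/m9.png

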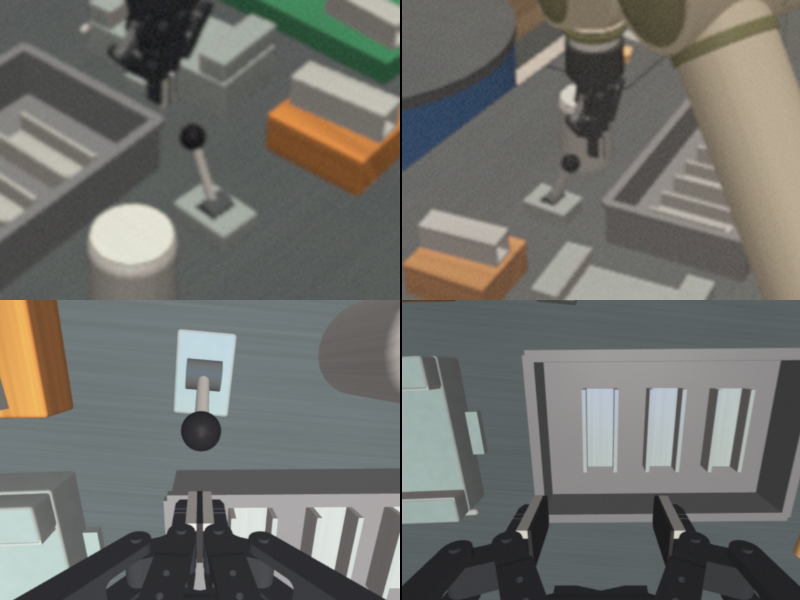

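Call:
play_rows([
  [[0.5, -6, 8], [0, 0, 0]],
  [[0, 0, 12], [0, 0, 0]],
  [[0, 0, 12], [0, 0, 0]],
  [[0, 0, 11], [0, 0, 0]],
  [[0, 0, 0], [0, 0, 0]],
  [[0, 0, 0], [0, 0, 0]],
])

```text
time_s: 28.17
eef_pos: [627.2, -163.9, 39.9]
ee_rot: [0.0, 0.736, -0.677, -0.001]
force: [0.8, -0.1, 0.9]
grip_width: 0.003
```

Call:
play_rows([
  [[0.4, -5, 0], [0, 0, 0]],
  [[0.6, -7, 0], [0, 0, 0]],
  [[0.6, -7, 0], [0, 0, 0]],
  [[0.6, -7, 0], [0, 0, 0]],
  [[0.6, -7, 0], [0, 0, 0]],
  [[0.6, -7, 0], [0, 0, 0]],
  [[0.6, -7, 0], [0, 0, 0]],
  [[0.6, -7, 0], [0, 0, 0]],
  [[0.6, -7, 0], [0, 0, 0]],
  [[0.6, -7, 0], [0, 0, 0]],
  [[0.6, -6, 0], [0, 0, 0]],
  [[0, 0, 0], [0, 0, 0]],
])

```text
time_s: 29.17
eef_pos: [703.0, -164.4, 41.4]
ee_rot: [-0.0, 0.736, -0.677, 0.001]
force: [-0.5, -0.0, -0.6]
grip_width: -0.002
```

Call:
play_rows([
  [[0.4, -5, 0], [0, 0, 0]],
  [[0.4, -4, 0], [0, 0, 0]],
  [[0.3, -4, 0], [0, 0, 0]],
  [[0, 0, 0], [0, 0, 0]],
  [[0, 0, 0], [0, 0, 0]],
])

```text
time_s: 29.58
eef_pos: [709.7, -164.4, 40.8]
ee_rot: [0.005, 0.736, -0.677, -0.006]
force: [-33.1, 1.7, 13.5]
grip_width: -0.002
```

```bash
python3 - <<'E'
from h import *
s,im=save('scene','s10.png'); _,b=save('side','d10.png'); _,w=save('wrist','w10.png');print(s['eef_pos'],s['force'],s['joints'])
for c,img in [('scene',im),('side',b),('wrist',w)]:
    for r in ctrl.spot_in(c,'lever_tip')[:2]:
        uv=np.array(r['position'])*[640,480]; print(c,r['p'],uv.round(),at(c,uv,92,s))
E
```

```text
[ 709.66209741 -164.40111021   40.81615533] [-33.07918226   1.7086189   13.48840374] [-0.3863965   0.91999841  0.90795567 -0.00408981  1.32895111  1.10331533]
scene 0.67 [356. 279.] [ 727.7 -171.5   92. ]
wrist 0.84 [317. 291.] [ 733.6 -162.6   92. ]
```

Call:
play_rows([
  [[-0.4, 5, 0], [0, 0, 0]],
  [[-0.8, 10, 0], [0, 0, 0]],
  [[-1.6, 20, 0], [0, 0, 0]],
  [[-1.6, 20, -10], [0, 0, 0]],
  [[0, 0, -30], [0, 0, 0]],
  [[0, 0, -35], [0, 0, 0]],
  [[0, 0, -35], [0, 0, 0]],
  [[0, 0, -30], [0, 0, 0]],
  [[0, 0, 0], [0, 0, 0]],
  [[0, 0, 0], [0, 0, 0]],
  [[0, 0, 0], [0, 0, 0]],
])

```text
time_s: 30.8
eef_pos: [659.6, -164.5, 180.3]
ee_rot: [0.0, 0.736, -0.677, -0.0]
force: [-0.3, 0.1, -0.6]
grip_width: -0.002
```

```bash
python3 - <<'E'
from h import *
s,w=save('wrist','w11.png');print(s['eef_pos'],s['force'],s['time_s'])
def blob(img):
    g=cv2.cvtColor(img,cv2.COLOR_RGB2GRAY)
    n,l,st,ce=cv2.connectedComponentsWithStats((g[:300]<38).astype(np.uint8))
    for i in range(1,n):
        if st[i,4]>150: print(st[i],ce[i].round(),at('wrist',ce[i],92,s))
blob(w)
for n,z in [('lever_tip',92),('tube_sample',86),('can',110),('channel1',15)]:
    for r in ctrl.spot_in('wrist',n)[:3]:
        uv=np.array(r['position'])*[640,480];print(n,round(r['p'],2),uv.round(),at('wrist',uv,z,s))
im=ctrl.capture('scene'); cv2.imwrite('pics/s11.png',im[:,:,::-1])
for n,z in [('lever_tip',92),('tube_sample',80),('can',55),('mug',45),('hammer',15),('tube1',36),('channel1',28)]:
    for r in ctrl.spot_in('scene',n)[:4]:
        uv=np.array(r['position'])*[640,480];print(n,round(r['p'],2),uv.round(),at('scene',uv,z))
E
```

```text
[ 659.63431226 -164.45834447  180.25007261] [-0.30297113  0.10267681 -0.56160208] 30.8
lever_tip 0.88 [322. 121.] [ 730.7 -161.4   92. ]
lever_tip 0.28 [ 49. 128.] [712.9   2.4  92. ]
tube_sample 0.66 [ 49. 127.] [713.2   6.3  86. ]
can 0.6 [550. 139.] [ 731.9 -290.4  110. ]
channel1 0.63 [561. 365.] [ 527.9 -403.6   15. ]
channel1 0.58 [385. 340.] [ 540.6 -235.7   15. ]
channel1 0.41 [  4. 447.] [387.3 131.4  15. ]
lever_tip 0.52 [356. 281.] [ 732.2 -176.2   92. ]
tube_sample 0.97 [403. 246.] [716.9  -3.5  80. ]
can 0.75 [309. 325.] [ 728.1 -307.7   55. ]
mug 0.62 [461. 238.] [769.4 162.2  45. ]
hammer 0.87 [125. 357.] [ 512.6 -596.9   15. ]
hammer 0.38 [439. 174.] [525.1 419.7  15. ]
tube1 0.79 [397. 170.] [440.7 322.1  36. ]
tube1 0.77 [415. 203.] [588.6 217.9  36. ]
channel1 0.82 [498. 222.] [787.4 312.1  28. ]
channel1 0.75 [437. 174.] [531.7 397.8  28. ]
channel1 0.74 [211. 308.] [ 530.1 -405.9   28. ]
channel1 0.61 [268. 268.] [ 514.1 -237.5   28. ]
```

```bash
python3 - <<'E'
from h import *
s=ctrl.sense();g=cv2.imread('pics/w11.png',0)[30:220,270:380]
print(g.min(), [ (r+30,int(g[r].min()),int(np.argmin(g[r]))+270) for r in range(0,190,12)])
for th in (50,65):
    n,l,st,ce=cv2.connectedComponentsWithStats((g<th).astype(np.uint8))
    for i in range(1,n):
        if st[i,4]>150:
            u=ce[i]+[270,30];print(th,st[i]+[270,30,0,0,0],u.round(),at('wrist',u,92,s))
E
```

```text
32 [(30, 103, 311), (42, 105, 326), (54, 105, 305), (66, 104, 361), (78, 105, 270), (90, 104, 369), (102, 37, 338), (114, 35, 307), (126, 34, 309), (138, 38, 323), (150, 100, 304), (162, 106, 270), (174, 99, 304), (186, 107, 272), (198, 109, 272), (210, 106, 305)]
50 [ 305   96   42   43 1188] [325. 117.] [ 733.2 -163.1   92. ]
65 [ 305   96   42   44 1414] [326. 117.] [ 733.3 -163.2   92. ]
```

```bash
python3 - <<'E'
from h import *
s=ctrl.sense();s=dict(s);s['eef_pos']=np.array([620.7,-164.5,83.4])
g=cv2.imread('pics/w9.png',0)[170:250,280:370]
n,l,st,ce=cv2.connectedComponentsWithStats((g<50).astype(np.uint8));i=1+np.argmax(st[1:,4]);u=ce[i]+[280,170];print(st[i],u,at('wrist',u,92,s))
E
```

```text
[  11    9   62   62 2179] [320.44745296 208.70582836] [ 660.7 -162.6   92. ]
```

```bash
python3 -c "
from rig import ctrl
print(ctrl.finish_job())"
```

```text
the job is handed in; nothing more can be done
None
```

The job is handed in at about 31 s of the 72 s. The sample in the vise was a U-channel, so I put both tray channels and that sample into the tote. I then pushed the lever over and backed the arm clear. `finish_job` reports no verdict, so what follows rests on my own checks.

**What the last checks showed**
- **Tote:** the wrist picture after the last placing shows three channels lying flat, side by side, none piled.
- **Tray and block:** the networks still find both tubes in the tray and the tube sample on the block. I left the black look-alike alone.
- **Bystanders:** can and hammer came out within about 7 mm of their first readings, and mug within about 11 mm. That is inside the 30 mm limit and within what I take to be the networks' error.
- **Lever:** the push ended at 33 N against the stop. The knob then measured about 733 mm in x, against 661 mm before, which gives an angle of roughly 0.94 rad (0.85 needed). That angle is calculated from pictures, not read directly.

**What failed or disagreed**
- **First grasp:** it closed on nothing, because the fingertips stand about 25–40 mm behind the stated TCP. Two cameras showed this. I allowed for it by going lower, and the later grasps held.
- **Finger swing:** closing the fingers gave a small upward force of 4–8 N, which I put down to the pads swinging forward.
- **Last lever readings:** in the final side-camera picture the network did not find the lever tip. In the scene camera it came out about 13 mm off in y from the wrist reading. I relied on the wrist measurement.

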